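Pack the alignment kit into its carrier tray

TASK

Pack the optical alignment kit into the open carrier tray: stand the microscope objective in the larger round recess, the steel post in the smaller round recess and the mirror mount upright in the square recess, and lay the torch along the long slot, each seated on the floor of its recess. Keep the objective upright all the time. The capped vial and the thick plain tube only look similar and do not belong to the kit: leave them where they are.

Things in the scene. Friction and masses are not known exactly. Their poses are not given: they have to be found in the camera images.
- objective: Spare microscope objective standing upright: white-metal barrel with a green ring on a black foot, 27 mm across, 50 mm tall, 130 g. Diameters by height: 27 mm from 0 to 10 mm, 25 mm from 10 to 32 mm, 23 mm from 34 to 44 mm, 16 mm at the top. Best gripped on the 25 mm band or above. Origin: centre of its underside; z up along its axis.
- post: Plain steel optical post standing upright, 13 mm in diameter, 61 mm tall, 75 g. Origin: centre of its underside; z up along its axis.
- mount: Small black mirror mount standing on its lower edges: two parallel square plates 34 x 34 mm with a round mirror on the -x face and two knobs on the +x face, 38 (x) x 34 (y) x 34 (z) mm, 110 g. Origin: centre of its underside; x is normal to the mirror, z up. The plates span x = -16 to +7 mm and y = -17 to +17 mm, so grip across y (34 mm wide), about 4 mm to the -x side of the origin.
- torch: Small black torch with a blue tail cap, lying on its side, 98 mm long (along its y), 24 mm wide (x) and 24 mm high (z), 90 g; it does not roll. Origin: centre of its underside; z up. Grip across x near the middle.
- long_slot (a point): Centre of the floor of the long slot in the open aluminium carrier tray. The tray is fixed to the desk, 134 mm (x) x 212 mm (y), its rim 14 mm high; three square inserts stand in a row along y on its +x side, the long slot lies on its -x side. The slot is 116 mm long along y, 42 mm wide along x and 4 mm deep, with a dark floor: floor 8 mm and edge 12 mm above the desk. It lies 63 mm (to the -x side) from the middle line of the row of inserts. x, y, z: the tray's axes, z up.
- insert_large_round: Light grey square insert, 66 x 66 x 8 mm, with the larger round recess: 45 mm in diameter, 4 mm deep with a dark floor, in its centre; recess floor 8 mm and edge 12 mm above the desk. Its origin is the centre of its underside, which lies on the tray's floor 4 mm above the desk; z up, x and y along its sides, parallel to the tray's. Fixed in the tray. Its place in the row of three (68 mm apart) changes from start to start.
- insert_small_round: Light grey square insert, 66 x 66 x 8 mm, with the smaller round recess: 30 mm in diameter, 4 mm deep with a dark floor, in its centre; recess floor 8 mm and edge 12 mm above the desk. Its origin is the centre of its underside, which lies on the tray's floor 4 mm above the desk; z up, x and y along its sides, parallel to the tray's. Fixed in the tray. Its place in the row of three (68 mm apart) changes from start to start.
- insert_square: Light grey square insert, 66 x 66 x 8 mm, with a square recess: 54 x 54 mm, sides parallel to the insert's, 4 mm deep with a dark floor, in its centre; recess floor 8 mm and edge 12 mm above the desk. Its origin is the centre of its underside, which lies on the tray's floor 4 mm above the desk; z up, x and y along its sides, parallel to the tray's. Fixed in the tray. Its place in the row of three (68 mm apart) changes from start to start.
- sample_vial: Look-alike of the objective: clear screw-cap sample vial with orange contents and a white cap (the clear glass between them hardly shows), standing, 26 mm in diameter, 53 mm tall. Not part of the kit. Origin: centre of its underside.
- plastic_tube: Look-alike of the torch: thicker plain tube, half dark grey, half light, no blue cap, lying on its side, 95 mm long (its y), 32 mm in diameter. Not part of the kit. Origin: centre of its underside, z up.
There are look-alikes about, which are no part of the job. What is shaped like the torch but pink is not meant.

How it is judged:
By the outcome, as a careful person would: the job done as asked, in the order asked, and still so for the second after the job is handed in, with the robot touching nothing.
It also fails if it takes over 106 s, if anything falls off the work surface, if the arm or the gripper's body presses on something with over 40 N, if the wrist force passes 120 N, or if a joint passes its speed limit or range.

ROBOT

A 6-joint arm with a two-finger parallel gripper is mounted at the origin on a cart in front of the work surface, level with it; the furniture and walls round the work are solid. World frame = base frame: x ahead of the robot, y to its left, z up, the work surface at z = 0. Lengths are in m, angles in degrees, forces in N, time in s.
With the tool pointing down it reaches from about 0.4 to 0.825 m from the base axis. Payload 7 kg.
Tool frame: the origin (TCP) lies on the centre line of the jaws, within the pads' length; the fingertips stand 14 mm ahead of it and the grasp point (between the pads) lies 5 mm behind it; z points along the fingers, x is the direction in which the jaws open and shut, and the axes are right-handed (so a half turn about z gives the same grasp; the last joint's range is limited). The gripper opens to 88 mm and grips with 3 to 60 N. Pads are 19 mm wide; open, the fingers measure 130 mm over their backs; the gripper's body (78 mm by 193 mm) begins 47 mm behind the grasp point.
Start: joints at [-50.93, 20.546, 0.682, 0, -70.136, -16.507], TCP at [0.259, -0.623, 0.241] pointing down, gripper open.
Joint ranges: [-176.03, 176.03], [-82.01, 121.73], [-58.28, 71.71], [-173.87, 95.51], [-174.79, -0.11], [-173.66, 173.66]. Speed limits (degrees/s): [136.94, 136.94, 172.46, 180, 180, 180].

INTERFACE

Orientations are given as [roll, pitch, yaw] about the fixed x, y, z axes, in that order (R = Rz(yaw) Ry(pitch) Rx(roll)).
In Python, from plant import * gives the robot as it stands.
- The arm moves only by the shell command python3 -m handwheel 'ROWS' [OPENING]. ROWS is JSON, a list of rows, each a list of 2 entries, a list of its own where there are three numbers: the shift along the tool's x, y, z each as a share of 0.2 m, from -1 to 1, then the turn, a rotation vector about the tool's x, y, z each as a share of 360 degrees, from -1 to 1. In form: [[[tx, ty, tz], [ax, ay, az]], ...]. A call has 1 to 5 rows; each row is the pose to reach, as a shift and turn from the pose commanded when the call began, along the tool's axes at that moment, turning the shorter way round; what a row does not reach only later rows make up. A row lasts 1/12 s, in which the tool goes at most 41.7 mm and 7.16 degrees, less where a joint would pass 70% of its speed; a pose out of reach is approached as far as the arm can. A call with a number of a shift or a turn outside -1 to 1 is refused whole. A call with a gripper value outside its range is refused whole. OPENING is the closure, from -1 (fully open) to 1 (shut), set as the call begins (- or left out, the last holds). The fingers move at their own pace and stop on an object; the grip force is fixed at half the most. Time passes only in rows, so rows that repeat a pose let the fingers close. It gives the time, the measured TCP pose, the force and the opening at its end, in the units of the state.
- get_obs(): the state, without advancing time (a new reading comes with each control period).
- snapshot(name): name is "side" or "top"; returns a dict with "color" (480x640x3 uint8, red, green, blue), "z_map" (480x640 float32, m along the optical axis (not along the pixel's ray), 0 where there is no reading), "intrinsics" (3x3 intrinsics, pixels), "rvec" (rotation vector, rad) and "tvec" (3), from world to camera coordinates, as OpenCV has them. Camera axes: x right, y down, z forward; pixel columns grow to the right and rows downward; lengths in m; the calibration is good to about 2 mm. A picture is of the moment at which its call begins.
- close_job(): hands the job in, once; it reports no verdict.
The state is a dict: "clock": time; "joint_pos": joint angles; "qvel": joint speeds; "tau": joint torques, N m; "tool_pos": TCP position; "orientation": TCP orientation; "force": force on the tool from outside, world axes, zero at the start; "moment": the same for the moment, N m; "opening": finger opening in m.
Only numpy, scipy, OpenCV 4.12 (cv2) and the standard library are available. Lean on these libraries where they do the work, as an engineer would, in place of code of your own. Each camera call takes 0.05 s, during which the arm holds its last target. There are 200 camera calls.

## Working session

There is one attempt and no reset: what is moved stays moved. The work goes in short steps, Python scripts to look and compute and a shell command to move; the robot and the scene stay as the last step left them, time stands still between calls to the robot, and variables do not carry over. Pictures are saved under pics/ and viewed, about 12 in all and at most 16, crops included, and the job is handed in when it is done.

```bash
ls; mkdir -p pics; python3 - <<'E'
from plant import *
import cv2,numpy as np
o=get_obs();print(o)
for n in("top","side"):
    s=snapshot(n);cv2.imwrite(f"pics/{n}0.png",s["color"][:,:,::-1]);np.savez(f"{n}0.npz",**s);print(n,s["intrinsics"].tolist(),s["rvec"],s["tvec"])
E
```

```text
pics
{'clock': 0.0, 'joint_pos': array([-5.09297625e+01,  2.05905968e+01,  6.32774779e-01, -1.92820405e-02,
       -7.01353265e+01, -1.65064138e+01]), 'qvel': array([-0.00645294, -0.13481755,  0.03621055,  0.05348222, -0.02599005,
       -0.00109133]), 'tau': array([-8.32329042e-04, -5.82718527e+01,  2.93058944e+01,  6.99724227e+00,
        6.99079319e-03, -8.41330666e-05]), 'tool_pos': array([ 0.25879069, -0.62291   ,  0.23962717]), 'orientation': array([-1.79990911e+02, -9.44601488e-02,  1.12557249e+02]), 'force': array([0.80627065, 0.54396504, 1.3529401 ]), 'moment': array([ 0.00111963, -0.02947702, -0.0256527 ]), 'opening': 0.0875304433798415}
top [[560.1555571893487, 0.0, 323.47343725011376], [0.0, 560.1555571893487, 240.8565439781698], [0.0, 0.0, 1.0]] [ 2.09177415 -2.13715344  0.21295786] [0.07647467 0.56992237 1.18312775]
side [[436.77750859000554, 0.0, 321.4119645131414], [0.0, 436.77750859000554, 239.62800558701156], [0.0, 0.0, 1.0]] [ 2.03675496 -0.0277859   0.02794366] [-0.53976186  0.08659485  0.8001828 ]
```

View pics/top0.png

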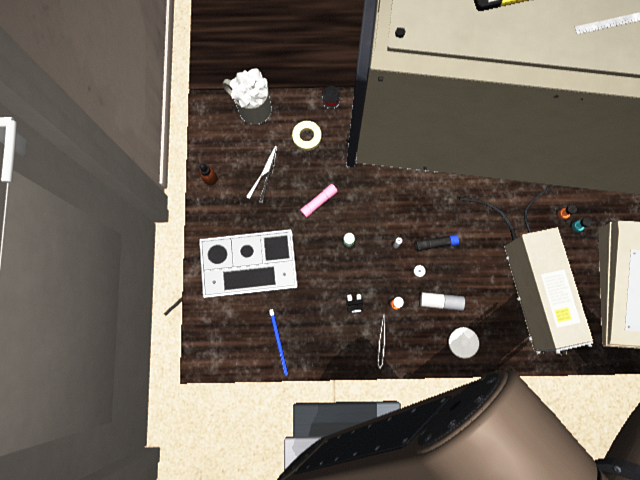

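View pics/side0.png

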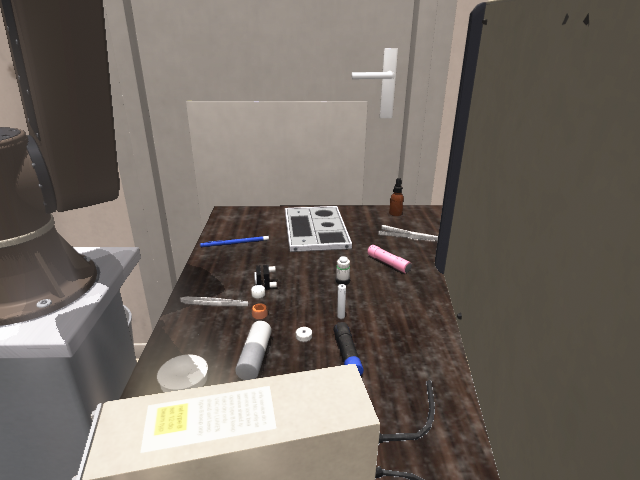

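Top view candidates:
- Torch: (437,242), with the blue cap at (455,241). The plain tube at (442,301) and the pink one at (319,200) are the look-alikes.
- Objective: (349,240), white and green. The vial at (398,303) is the look-alike.
- Post: (398,242). The mount is at (355,302) and the tray at (249,264).

From left to right in the image, the inserts are large round, small round, square. The slot is nearest the robot.

```bash
cat > h.py <<'E'
import numpy as np,cv2
from plant import *
def world(s):
    K=s["intrinsics"];R=cv2.Rodrigues(np.array(s["rvec"]))[0];t=np.array(s["tvec"]).ravel()
    z=s["z_map"].astype(float);v,u=np.mgrid[:480,:640]
    c=np.stack([(u-K[0,2])/K[0,0]*z,(v-K[1,2])/K[1,1]*z,z],-1)
    return (c-t)@R
def ray(s,px,h):
    K=s["intrinsics"];R=cv2.Rodrigues(np.array(s["rvec"]))[0];t=np.array(s["tvec"]).ravel()
    px=np.atleast_2d(px).astype(float);d=np.c_[(px[:,0]-K[0,2])/K[0,0],(px[:,1]-K[1,2])/K[1,1],np.ones(len(px))]@R
    c=-R.T@t;return c+d*((h-c[2])/d[:,2])[:,None]
def proj(s,P): return cv2.projectPoints(np.atleast_2d(P).astype(float),np.array(s["rvec"]),np.array(s["tvec"]),s["intrinsics"],None)[0][:,0]
def blobs(s,lo,hi,box,amin=6):
    w=world(s);m=((w[...,2]>lo)&(w[...,2]<hi)).astype(np.uint8)
    b=np.zeros_like(m);b[box[1]:box[3],box[0]:box[2]]=1;m&=b
    n,l,st,c=cv2.connectedComponentsWithStats(m)
    for i in range(1,n):
        if st[i,4]>=amin:
            p=w[l==i];r=cv2.minAreaRect(p[:,:2].astype(np.float32)*1000)
            print("px",c[i].round(1),"n",st[i,4],"mean",p.mean(0).round(4),"zmax",p[:,2].max().round(4),"rect",np.round(r[0],1),np.round(r[1],1),round(r[2],1))
E
python3 - <<'E'
from h import *
s=dict(np.load("top0.npz"))
w=world(s);print("desk z",np.median(w[320:370,310:370,2]))
blobs(s,.008,.2,(190,210,480,320),8)
print("high");blobs(s,.040,.2,(190,210,480,320),4)
g=s["color"].astype(int)
# tray recesses: dark blobs in tray
gray=g.max(-1);m=(gray<90).astype(np.uint8);b=np.zeros_like(m);b[236:292,204:295]=1
n,l,st,c=cv2.connectedComponentsWithStats(m&b)
for i in range(1,n):
    if st[i,4]>30:
        ys,xs=np.where(l==i);p=ray(s,np.c_[xs,ys],.010)[:,:2]*1000
        r=cv2.minAreaRect(p.astype(np.float32));print("rec",c[i].round(1),st[i,4],p.mean(0).round(1),np.round(r[0],1),np.round(r[1],1),round(r[2],1))
im=s["color"][210:330,190:480,::-1];cv2.imwrite("pics/crop0.png",cv2.resize(im,None,fx=2.7,fy=2.7,interpolation=cv2.INTER_CUBIC))
E
```

```text
desk z 0.0008297656810390676
px [306.5 212. ] n 56 mean [0.6482 0.1019 0.0194] zmax 0.0305 rect [647.4 102.6] [30.5 15.5] 86.7
px [247.1 263. ] n 4584 mean [0.5333 0.2394 0.0123] zmax 0.0218 rect [534.4 238.4] [135.1 216.2] 5.1
px [348.6 239.4] n 130 mean [0.5772 0.0077 0.0395] zmax 0.0569 rect [579.4   6.9] [23.7 25.3] 1.0
px [436.5 242. ] n 434 mean [ 0.5706 -0.1933  0.0215] zmax 0.0313 rect [ 571.7 -194.1] [24. 99.] 7.6
px [397.2 242. ] n 52 mean [ 0.5672 -0.1002  0.048 ] zmax 0.0665 rect [ 568.6 -101.2] [11.6 11.4] 88.5
px [419.1 269.9] n 82 mean [ 0.5087 -0.152   0.0114] zmax 0.0173 rect [ 509.1 -151.6] [23.5 23.6] 69.4
px [442.1 300.6] n 625 mean [ 0.4363 -0.196   0.0289] zmax 0.0379 rect [ 436.9 -197.3] [95.5 31.9] 83.5
px [354.2 299.9] n 130 mean [ 0.442  -0.0012  0.0288] zmax 0.0434 rect [444.5  -1.4] [21.9 33.6] 7.9
px [396.6 302.6] n 119 mean [ 0.4328 -0.0931  0.0423] zmax 0.058 rect [433.4 -94.1] [21.4 23.2] 54.7
px [355.9 308.2] n 81 mean [ 0.4236 -0.0041  0.0313] zmax 0.04 rect [423.3  -3.9] [11.  33.4] 6.8
px [271.9 314.1] n 27 mean [0.416  0.1835 0.0103] zmax 0.014 rect [416.  183.4] [22.6  7.2] 16.9
high
px [348.7 237.6] n 84 mean [0.5797 0.0077 0.0479] zmax 0.0569 rect [580.    7.9] [20.4 22.6] 89.4
px [398.  240.8] n 36 mean [ 0.5679 -0.1007  0.0581] zmax 0.0665 rect [ 569.4 -101.7] [11.3 11.5] 34.4
px [397.8 301.6] n 86 mean [ 0.4341 -0.0946  0.0526] zmax 0.058 rect [434.3 -95. ] [19.7 20.9] 43.6
rec [276.2 247.7] 493 [567.6 173.1] [567.9 173.3] [51.5 51.8] 5.2
rec [217. 254.] 260 [555.9 308.8] [556.4 308.4] [40.  40.2] 45.2
rec [246.5 251. ] 109 [561.4 241.2] [561.3 241.3] [25.5 23.3] 88.8
rec [248.8 277.9] 848 [499.  235.6] [499.  235.6] [ 39.  114.1] 4.8
rec [283.3 290.3] 60 [469.1 157.5] [471.  164.9] [63.3  6.8] 88.8
```

View pics/crop0.png

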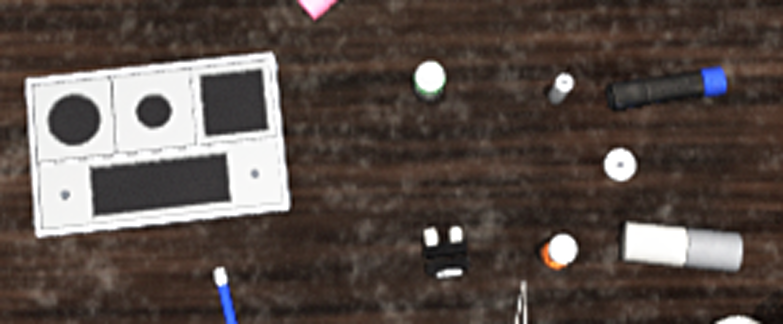

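The crop confirms the choices. The objective is white with a green ring, crop (430,78). The post is at (562,85), and the torch with the blue cap at (665,88). The mount is at (445,250), with its knobs facing away from the robot. The pink torch, vial and plain tube are excluded. The recesses from left to right are large round, small round, square.

I'll follow the order asked: objective, post, mount, torch.

```bash
cat >> h.py <<'E'
from scipy.spatial.transform import Rotation as Ro
def go(x,y,z,yaw,n=1,frm=None):
    """shift in tool axes (share of .2 m) and turn (share of 360); x,y,z in mm"""
    o=get_obs()
    p,a=(np.array(o["tool_pos"]),o["orientation"]) if frm is None else (np.array(frm[:3])/1000,[180,0,frm[3]])
    R=Ro.from_euler("xyz",a,degrees=True);T=Ro.from_euler("xyz",[180,0,yaw],degrees=True)
    d=R.inv().apply(np.array([x,y,z])/1000-p)/.2
    print("from",(p*1000).round(1),np.round(a,1),"->",(x,y,z,yaw),"n",n,"shift",(d/n).round(4).tolist(),"turn",((R.inv()*T).as_rotvec(degrees=True)/360).round(4).tolist(),"mm",(np.linalg.norm(d)*200).round())
E
python3 - <<'E'
from h import *
s=dict(np.load("top0.npz"));w=world(s)
m=(w[...,0]>.2)&(w[...,0]<.8)&(w[...,1]<-.28)&(w[...,1]>-.6)&(w[...,2]>.03)&(s["z_map"]>0)
v,u=np.where(m)
k=(v<352)
print("box z",np.percentile(w[m][k][:,2],[50,95,100]),w[m][k].min(0),w[m][k].max(0))
go(580,7.5,241,112.5,4)
go(580,7.5,105,97,1,(580,7.5,241,112.5))
E
```

```text
box z [0.18080949 0.47713279 0.48217907] [ 0.32112054 -0.59999304  0.03000824] [ 0.79998531 -0.28000421  0.48217907]
from [ 258.8 -623.   239.7] [-1.800e+02 -1.000e-01  1.126e+02] -> (580, 7.5, 241, 112.5) n 4 shift [0.5738, 0.6731, -0.0009] turn [-0.0, -0.0002, 0.0002] mm 708.0
from [580.    7.5 241. ] [180.    0.  112.5] -> (580, 7.5, 105, 97) n 1 shift [0.0, -0.0, 0.68] turn [0.0, -0.0, 0.0431] mm 136.0
```

```bash
python3 - <<'E'
from h import *
s=dict(np.load("top0.npz"));w=world(s)
a=np.array([.259,-.623]);b=np.array([.58,.0075]);d=(b-a)/np.linalg.norm(b-a);n=np.array([-d[1],d[0]])
r=w[...,:2]-a;t=r@d;q=r@n
for lo in np.arange(-.1,.8,.05):
    m=(t>lo)&(t<lo+.05)&(abs(q)<.11)&(s["z_map"]>0)
    print(lo.round(2),[ (lambda k:(k.sum(),w[k][:,2].max().round(3) if k.any() else None))(m&(q>e)&(q<e+.055)) for e in(-.11,-.055,0,.055)])
print(w[250,548],w[250,610],w[340,548])
E
```

```text
-0.1 [(np.int64(0), None), (np.int64(62), np.float64(-0.734)), (np.int64(213), np.float64(-0.736)), (np.int64(9), np.float64(-0.737))]
-0.05 [(np.int64(0), None), (np.int64(0), None), (np.int64(98), np.float64(-0.737)), (np.int64(0), None)]
0.0 [(np.int64(65), np.float64(0.045)), (np.int64(466), np.float64(0.026)), (np.int64(37), np.float64(0.004)), (np.int64(0), None)]
0.05 [(np.int64(550), np.float64(0.062)), (np.int64(610), np.float64(0.05)), (np.int64(287), np.float64(0.008)), (np.int64(0), None)]
0.1 [(np.int64(852), np.float64(0.063)), (np.int64(435), np.float64(0.048)), (np.int64(521), np.float64(0.008)), (np.int64(44), np.float64(0.005))]
0.15 [(np.int64(106), np.float64(0.008)), (np.int64(175), np.float64(0.132)), (np.int64(491), np.float64(0.132)), (np.int64(244), np.float64(0.008))]
0.2 [(np.int64(234), np.float64(0.135)), (np.int64(646), np.float64(0.135)), (np.int64(970), np.float64(0.134)), (np.int64(485), np.float64(0.008))]
0.25 [(np.int64(651), np.float64(0.136)), (np.int64(1217), np.float64(0.135)), (np.int64(843), np.float64(0.133)), (np.int64(545), np.float64(0.01
[... 910 characters left out ...]
int64(485), np.float64(0.009)), (np.int64(519), np.float64(0.067)), (np.int64(514), np.float64(0.009)), (np.int64(515), np.float64(0.039))]
0.65 [(np.int64(490), np.float64(0.01)), (np.int64(496), np.float64(0.047)), (np.int64(519), np.float64(0.046)), (np.int64(522), np.float64(0.009))]
0.7 [(np.int64(480), np.float64(0.008)), (np.int64(451), np.float64(0.057)), (np.int64(541), np.float64(0.056)), (np.int64(515), np.float64(0.007))]
0.75 [(np.int64(501), np.float64(0.03)), (np.int64(489), np.float64(0.007)), (np.int64(498), np.float64(0.008)), (np.int64(514), np.float64(0.022))]
[ 0.52723744 -0.40109629  0.12952882] [ 0.53663078 -0.56539754  0.06048271] [ 0.34414815 -0.39348722  0.10131952]
```

```bash
R='[[0.574,0.673,0],[0,0,0]]'; 
python3 -m handwheel '[[[0.574,0.673,0],[0,0,0]],[[0.574,0.673,0],[0,0,0]],[[0.574,0.673,0],[0,0,0]],[[0.574,0.673,0],[0,0,0]],[[0.574,0.673,0],[0,0,0]]]'
python3 -m handwheel '[[[0.574,0.673,0],[0,0,0]],[[0.574,0.673,0],[0,0,0]],[[0.574,0.673,0],[0,0,0]],[[0.574,0.673,0],[0,0,0]],[[0.574,0.673,0],[0,0,0]]]'
python3 -m handwheel '[[[0.574,0.673,0],[0,0,0]],[[0.574,0.673,0],[0,0,0]],[[0.574,0.673,0],[0,0,0]],[[0.574,0.673,0],[0,0,0]],[[0.574,0.673,0],[0,0,0]]]'
python3 -m handwheel '[[[0.574,0.673,0],[0,0,0]],[[0.574,0.673,0],[0,0,0]],[[0.574,0.673,0],[0,0,0]],[[0.574,0.673,0],[0,0,0]],[[0.574,0.673,0],[0,0,0]]]'
python3 - <<'E'
from h import *
go(580,7.5,105,97)
s=dict(np.load("top0.npz"));w=world(s)
m=(w[...,2]>.08)&(w[...,0]>.6)&(w[...,1]<.05)&(w[...,1]>-.3)&(s["z_map"]>0)
for lo in(-.3,-.2,-.1,0):
  k=m&(w[...,1]>lo)&(w[...,1]<lo+.1); print(lo,w[k][:,0].min() if k.any() else None)
E
```

```text
clock: 0.52
tool_pos: [0.3406, -0.4616, 0.2406]
orientation: [179.9, -0.0, 112.7]
force: [-0.1, 0.2, 1.0]
opening: 0.0876
clock: 0.93
tool_pos: [0.4211, -0.3043, 0.2406]
orientation: [179.9, -0.0, 112.7]
force: [-0.4, -0.9, 0.6]
opening: 0.0874
clock: 1.35
tool_pos: [0.5017, -0.1466, 0.2405]
orientation: [180.0, -0.0, 112.7]
force: [0.6, 0.4, -0.1]
opening: 0.0878
clock: 1.77
tool_pos: [0.5821, 0.0113, 0.2399]
orientation: [180.0, -0.0, 112.7]
force: [0.3, -0.0, 0.2]
opening: 0.0877
from [582.1  11.3 239.9] [180.   -0.  112.7] -> (580, 7.5, 105, 97) n 1 shift [-0.0136, -0.0173, 0.6745] turn [0.0, -0.0, 0.0436] mm 135.0
-0.3 0.7215111438564535
-0.2 0.7357098765644725
-0.1 0.746235140774598
0 0.7469174064263832
```

```bash

python3 -m handwheel '[[[-0.0136,-0.0173,0.6745],[0,0,0.0436]],[[-0.0136,-0.0173,0.6745],[0,0,0.0436]],[[-0.0136,-0.0173,0.6745],[0,0,0.0436]],[[-0.0136,-0.0173,0.6745],[0,0,0.0436]],[[-0.0136,-0.0173,0.6745],[0,0,0.0436]]]'
python3 - <<'E'
from h import *
s=snapshot("side");cv2.imwrite("pics/a1.png",cv2.resize(s["color"][120:320,220:460,::-1],None,fx=3,fy=3))
go(580,7.5,25,97)
E
```

```text
clock: 2.18
tool_pos: [0.5756, 0.0024, 0.1025]
orientation: [-179.6, 0.1, 96.9]
force: [-0.0, 0.4, 0.7]
opening: 0.0875
from [577.7   2.9 105.4] [-1.799e+02  1.000e-01  9.700e+01] -> (580, 7.5, 25, 97) n 1 shift [0.0219, 0.0154, 0.4018] turn [-0.0004, 0.0002, -0.0001] mm 81.0
```

View pics/a1.png

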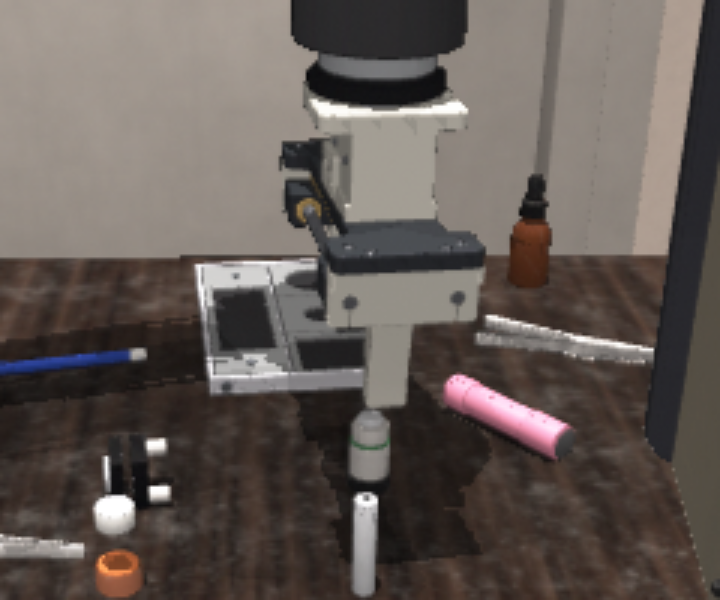

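```bash
python3 - <<'E'
from h import *
s=dict(np.load("side0.npz"))
f=lambda p:((proj(s,np.array(p)/1000)-[220,120])*3).round()
print(f([[580,7.5,50],[580,7.5,0],[569,-101.5,61],[577.7,-41,91],[577.7,-62,91]]))
# objective & post in side: depth-free, colour columns
w=world(s)
m=(w[...,2]>.02)&(w[...,2]<.065)&(abs(w[...,0]-.575)<.04)&(abs(w[...,1]-.0)<.04); print("obj",w[m].mean(0),w[m].min(0),w[m].max(0))
m=(w[...,2]>.01)&(w[...,2]<.07)&(abs(w[...,0]-.57)<.04)&(abs(w[...,1]+.1)<.03); print("post",w[m].mean(0),w[m].min(0),w[m].max(0))
E
```

```text
[[370. 415.]
 [367. 484.]
 [365. 496.]
 [374. 393.]
 [377. 411.]]
obj [ 5.79313381e-01 -4.59741415e-04  3.74573436e-02] [ 0.56744388 -0.0068867   0.0202939 ] [0.59127821 0.0142749  0.05262832]
post [ 0.56855429 -0.10625337  0.03942513] [ 0.5624994  -0.11032145  0.01035466] [ 0.5750484  -0.09481241  0.06249466]
```

The side view agrees with the top view: objective x 579 mm, post x 569 mm. The finger's apparent offset comes from its yaw. Next I descend, grip and lift.

```bash

python3 -m handwheel '[[[0.022,0.015,0.2],[0,0,0]],[[0.022,0.015,0.3],[0,0,0]],[[0.022,0.015,0.402],[0,0,0]],[[0.022,0.015,0.402],[0,0,0]],[[0.022,0.015,0.402],[0,0,0]]]'
python3 -m handwheel '[[[0,0,0],[0,0,0]],[[0,0,0],[0,0,0]],[[0,0,0],[0,0,0]],[[0,0,0],[0,0,0]],[[0,0,0],[0,0,0]]]' 1
python3 -m handwheel '[[[0,0,0],[0,0,0]],[[0,0,0],[0,0,0]],[[0,0,0],[0,0,0]],[[0,0,0],[0,0,0]],[[0,0,0],[0,0,0]]]' 1
python3 -m handwheel '[[[0,0,0],[0,0,0]],[[0,0,0],[0,0,0]],[[0,0,0],[0,0,0]],[[0,0,0],[0,0,0]],[[0,0,0],[0,0,0]]]' 1
```

```text
clock: 2.65
tool_pos: [0.5817, 0.0083, 0.0271]
orientation: [179.9, 0.0, 96.9]
force: [-0.1, -0.1, 0.4]
opening: 0.0872
clock: 3.07
tool_pos: [0.5807, 0.0083, 0.0261]
orientation: [179.9, -0.0, 96.9]
force: [0.6, -0.3, 0.3]
opening: 0.0596
clock: 3.48
tool_pos: [0.5802, 0.0082, 0.0252]
orientation: [-180.0, 0.0, 96.9]
force: [-0.2, -1.0, 0.2]
opening: 0.0268
clock: 3.9
tool_pos: [0.5802, 0.0082, 0.0252]
orientation: [-180.0, 0.0, 96.9]
force: [0.4, -0.3, 0.4]
opening: 0.0242
```

```bash

python3 -m handwheel '[[[0,0,-0.15],[0,0,0]],[[0,0,-0.35],[0,0,0]],[[0,0,-0.5],[0,0,0]],[[0,0,-0.5],[0,0,0]],[[0,0,-0.5],[0,0,0]]]'
python3 - <<'E'
from h import *
go(556.1,308.6,125,95,2);go(556.1,308.6,33.5,95,1,(556.1,308.6,125,97))
E
```

```text
clock: 4.32
tool_pos: [0.5813, 0.0086, 0.1273]
orientation: [179.8, -0.1, 96.9]
force: [-0.8, -0.1, -1.9]
opening: 0.0244
from [581.3   8.6 127.3] [ 1.798e+02 -1.000e-01  9.690e+01] -> (556.1, 308.6, 125, 95) n 2 shift [0.7521, 0.0271, 0.0067] turn [0.0006, -0.0002, 0.0052] mm 301.0
from [556.1 308.6 125. ] [180   0  97] -> (556.1, 308.6, 33.5, 95) n 1 shift [-0.0, -0.0, 0.4575] turn [0.0, -0.0, 0.0056] mm 91.0
```

```bash

python3 -m handwheel '[[[0.1,0.003,0],[0,0,0]],[[0.26,0.01,0],[0,0,0]],[[0.42,0.015,0],[0,0,0]],[[0.58,0.02,0],[0,0,0]],[[0.75,0.027,0],[0,0,0]]]'
python3 -m handwheel '[[[0.16,0.005,0],[0,0,0]],[[0.32,0.01,0],[0,0,0]],[[0.48,0.018,0],[0,0,0]],[[0.65,0.024,0],[0,0,0]],[[0.75,0.027,0],[0,0,0]]]'
python3 -m handwheel '[[[0,0,0.1],[0,0,0.005]],[[0,0,0.25],[0,0,0.005]],[[0,0,0.32],[0,0,0.005]],[[0,0,0.32],[0,0,0.005]],[[0,0,0.32],[0,0,0.005]]]'
python3 - <<'E'
from h import *
go(556.1,308.6,33,95)
s=snapshot("top");cv2.imwrite("pics/b.png",cv2.resize(s["color"][190:320,180:340,::-1],None,fx=4.5,fy=4.5))
E
```

```text
clock: 4.73
tool_pos: [0.5663, 0.1583, 0.1236]
orientation: [-179.8, 0.1, 96.8]
force: [1.0, 0.8, -1.2]
opening: 0.0245
clock: 5.15
tool_pos: [0.554, 0.3098, 0.1234]
orientation: [-179.9, 0.1, 96.9]
force: [0.3, 0.3, -1.2]
opening: 0.0244
clock: 5.57
tool_pos: [0.5541, 0.3064, 0.0594]
orientation: [-179.8, 0.2, 95.1]
force: [0.1, -0.3, -0.4]
opening: 0.0245
from [554.1 306.4  59.4] [-179.8    0.2   95.1] -> (556.1, 308.6, 33, 95) n 1 shift [0.0103, 0.0111, 0.1319] turn [-0.0005, 0.0004, 0.0002] mm 27.0
```

View pics/b.png

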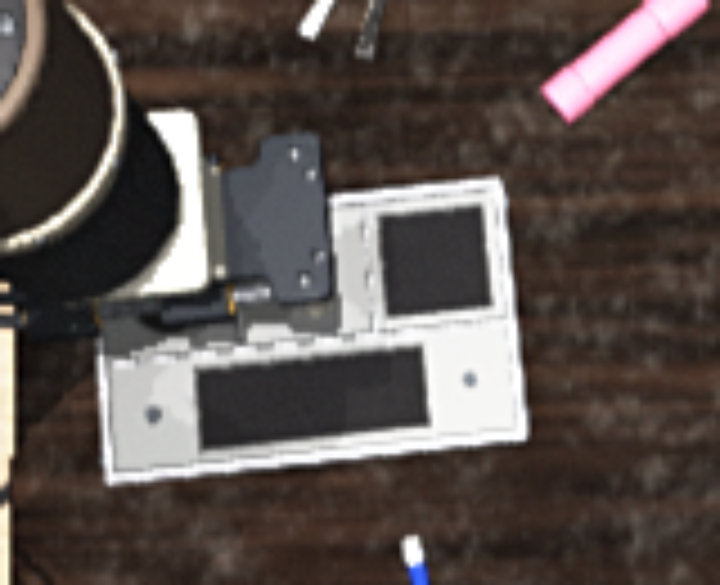

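The tray at (100–525, 180–480) is intact, and the gripper covers the large recess. I'll lower and release.

```bash

python3 -m handwheel '[[[0.01,0.011,0.07],[0,0,0]],[[0.01,0.011,0.11],[0,0,0]],[[0.01,0.011,0.128],[0,0,0]],[[0.01,0.011,0.132],[0,0,0]],[[0.01,0.011,0.132],[0,0,0]]]'
python3 -m handwheel '[[[0,0,0],[0,0,0]],[[0,0,0],[0,0,0]],[[0,0,0],[0,0,0]]]'
```

```text
clock: 6.03
tool_pos: [0.5572, 0.3094, 0.0352]
orientation: [180.0, 0.0, 95.1]
force: [0.5, 0.3, -0.7]
opening: 0.0241
clock: 6.28
tool_pos: [0.5573, 0.3097, 0.0354]
orientation: [180.0, -0.0, 95.1]
force: [1.0, 0.1, -0.7]
opening: 0.0244
```

```bash

python3 -m handwheel '[[[-0.004,0.004,0.006],[0,0,0]],[[-0.004,0.004,0.01],[0,0,0]],[[-0.004,0.004,0.012],[0,0,0]],[[-0.004,0.004,0.012],[0,0,0]]]'
python3 -m handwheel '[[[0,0,0],[0,0,0]],[[0,0,0],[0,0,0]],[[0,0,0],[0,0,0]],[[0,0,0],[0,0,0]],[[0,0,0],[0,0,0]]]' -0.02
python3 -m handwheel '[[[0,0,0],[0,0,0]],[[0,0,0],[0,0,0]],[[0,0,-0.2],[0,0,0]],[[0,0,-0.4],[0,0,0]],[[0,0,-0.5],[0,0,0]]]' -0.02
python3 - <<'E'
from h import *
go(569,-101.5,132,97,3)
go(569,-101.5,42,97,1,(569,-101.5,132,95))
E
```

```text
clock: 6.62
tool_pos: [0.5582, 0.3088, 0.0332]
orientation: [180.0, -0.0, 95.1]
force: [-1.5, -1.3, 3.3]
opening: 0.0242
clock: 7.03
tool_pos: [0.558, 0.3088, 0.0323]
orientation: [-180.0, 0.0, 95.1]
force: [0.3, 0.3, -0.2]
opening: 0.0442
clock: 7.45
tool_pos: [0.5595, 0.3097, 0.1369]
orientation: [179.8, -0.1, 95.1]
force: [1.1, 0.8, 0.3]
opening: 0.0445
from [559.5 309.7 136.9] [ 1.798e+02 -1.000e-01  9.510e+01] -> (569, -101.5, 132, 97) n 3 shift [-0.684, -0.0454, 0.0067] turn [0.0006, -0.0003, -0.0052] mm 411.0
from [ 569.  -101.5  132. ] [180   0  95] -> (569, -101.5, 42, 97) n 1 shift [0.0, -0.0, 0.45] turn [0.0, 0.0, -0.0056] mm 90.0
```

```bash

python3 -m handwheel '[[[-0.684,-0.045,0],[0,0,0]],[[-0.684,-0.045,0],[0,0,0]],[[-0.684,-0.045,0],[0,0,0]],[[-0.684,-0.045,0],[0,0,0]],[[-0.684,-0.045,0],[0,0,0]]]'
python3 -m handwheel '[[[-0.684,-0.045,0],[0,0,0]],[[-0.684,-0.045,0],[0,0,0]],[[-0.684,-0.045,0],[0,0,0]],[[-0.684,-0.045,0],[0,0,0]],[[-0.684,-0.045,0],[0,0,0]]]'
python3 - <<'E'
from h import *
s=snapshot("top");cv2.imwrite("pics/c.png",cv2.resize(s["color"][220:300,190:310,::-1],None,fx=5,fy=5)); blobs(s,.030,.08,(200,225,260,280),4)
E
python3 -m handwheel '[[[-0.684,-0.045,0],[0,0,0]],[[-0.684,-0.045,0],[0,0,0]],[[-0.684,-0.045,0],[0,0,0]],[[-0.684,-0.045,0],[0,0,0]],[[-0.684,-0.045,0],[0,0,0]]]'
python3 -m handwheel '[[[0,0,0.1],[0,0,-0.005]],[[0,0,0.1],[0,0,-0.005]]]'
python3 -c "
from h import *
go(569,-101.5,42,97)"
```

```text
clock: 7.87
tool_pos: [0.5607, 0.1686, 0.1328]
orientation: [-180.0, 0.0, 94.9]
force: [-0.2, -0.2, -0.0]
opening: 0.0447
clock: 8.28
tool_pos: [0.5641, 0.0323, 0.1324]
orientation: [-180.0, 0.0, 94.9]
force: [1.5, 1.1, -0.4]
opening: 0.0448
clock: 8.75
tool_pos: [0.5677, -0.1038, 0.1322]
orientation: [-180.0, 0.0, 94.9]
force: [-0.0, 0.4, 0.3]
opening: 0.0445
clock: 8.92
tool_pos: [0.5663, -0.1011, 0.1099]
orientation: [-179.8, -0.1, 96.9]
force: [-0.8, 0.3, -1.4]
opening: 0.0444
from [ 566.3 -101.1  109.9] [-1.798e+02 -1.000e-01  9.690e+01] -> (569, -101.5, 42, 97) n 1 shift [-0.0038, 0.0144, 0.3394] turn [-0.0005, -0.0001, -0.0002] mm 68.0
```

View pics/c.png

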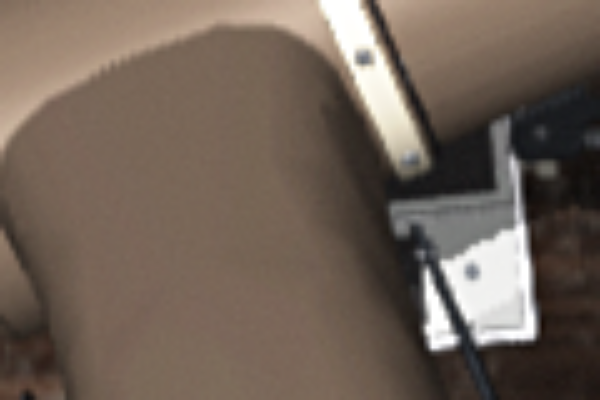

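The arm hid the tray in that picture. I'll grip the post now and look at the objective later.

```bash

python3 -m handwheel '[[[-0.004,0.012,0.1],[0,0,0]],[[-0.004,0.012,0.2],[0,0,0]],[[-0.004,0.012,0.3],[0,0,0]],[[-0.004,0.012,0.34],[0,0,0]],[[-0.004,0.012,0.34],[0,0,0]]]'
python3 -m handwheel '[[[0,0,0],[0,0,0]],[[0,0,0],[0,0,0]],[[0,0,0],[0,0,0]]]'
python3 -c "
from h import *
s=snapshot('side');cv2.imwrite('pics/d.png',cv2.resize(s['color'][150:370,200:460,::-1],None,fx=2.7,fy=2.7))
w=world(s);m=(w[...,2]>.035)&(w[...,2]<.055)&(abs(w[...,0]-.556)<.03)&(abs(w[...,1]-.309)<.03)
print('obj',w[m].mean(0),w[m].min(0),w[m].max(0))"
python3 -m handwheel '[[[0,0,0],[0,0,0]],[[0,0,0],[0,0,0]],[[0,0,0],[0,0,0]],[[0,0,0],[0,0,0]],[[0,0,0],[0,0,0]]]' 1
python3 -m handwheel '[[[0,0,0],[0,0,0]],[[0,0,0],[0,0,0]],[[0,0,0],[0,0,0]],[[0,0,0],[0,0,0]],[[0,0,0],[0,0,0]]]' 1
```

```text
clock: 9.33
tool_pos: [0.5688, -0.1017, 0.0428]
orientation: [-179.8, -0.0, 96.9]
force: [-0.0, 0.4, 1.0]
opening: 0.0444
clock: 9.58
tool_pos: [0.5708, -0.1025, 0.0458]
orientation: [179.9, 0.0, 96.9]
force: [0.8, -0.4, 0.7]
opening: 0.0445
obj [0.54851742 0.30858454 0.05389461] [0.54851742 0.30858454 0.05389461] [0.54851742 0.30858454 0.05389461]
clock: 10.05
tool_pos: [0.5698, -0.103, 0.0445]
orientation: [180.0, -0.0, 96.9]
force: [0.2, 0.4, -0.3]
opening: 0.0173
clock: 10.47
tool_pos: [0.5699, -0.1029, 0.0445]
orientation: [180.0, 0.0, 96.9]
force: [-0.1, -1.2, 2.2]
opening: 0.012
```

View pics/d.png

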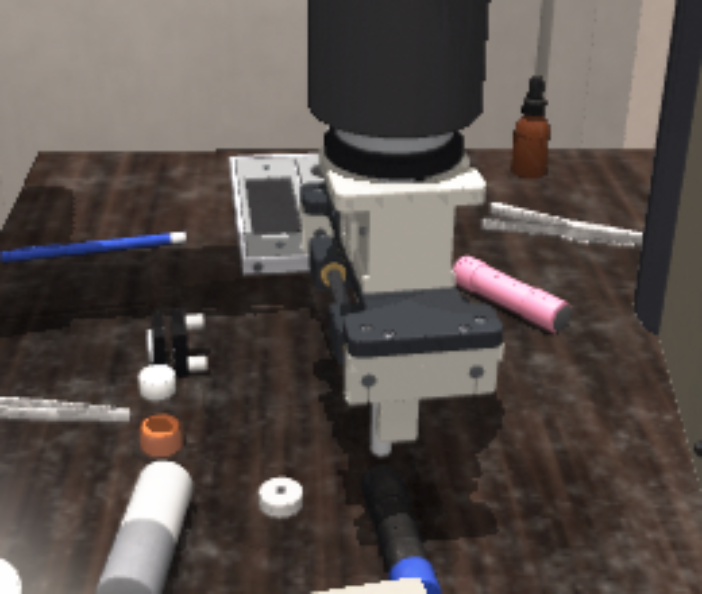

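The post, at (382,440) in the picture, is between the fingers, and the opening of 12 mm matches its diameter. I'll lift it and carry it to the small recess.

```bash

python3 -m handwheel '[[[0,0,-0.15],[0,0,0]],[[0,0,-0.35],[0,0,0]],[[0,0,-0.45],[0,0,0]],[[0,0,-0.45],[0,0,0]],[[0,0,-0.45],[0,0,0]]]'
python3 - <<'E'
from h import *
go(561.4,241.2,132,95,2)
E
```

```text
clock: 10.88
tool_pos: [0.5705, -0.1027, 0.1359]
orientation: [179.8, -0.0, 96.9]
force: [0.2, -0.4, -1.5]
opening: 0.0118
from [ 570.5 -102.7  135.9] [179.8  -0.   96.9] -> (561.4, 241.2, 132, 95) n 2 shift [0.8562, 0.0801, 0.0102] turn [0.0005, -0.0001, 0.0052] mm 344.0
```

```bash

python3 -m handwheel '[[[0.12,0.01,0],[0,0,0]],[[0.3,0.03,0],[0,0,0]],[[0.5,0.045,0],[0,0,0]],[[0.68,0.063,0],[0,0,0]],[[0.856,0.08,0],[0,0,0]]]'
python3 -m handwheel '[[[0.18,0.015,0],[0,0,0]],[[0.36,0.033,0],[0,0,0]],[[0.55,0.05,0],[0,0,0]],[[0.72,0.066,0],[0,0,0]],[[0.856,0.08,0],[0,0,0]]]'
python3 -m handwheel '[[[0,0,0.1],[0,0,0.005]],[[0,0,0.2],[0,0,0.005]],[[0,0,0.28],[0,0,0.005]],[[0,0,0.28],[0,0,0.005]],[[0,0,0.28],[0,0,0.005]]]'
python3 -m handwheel '[[[0,0,0],[0,0,0]],[[0,0,0],[0,0,0]],[[0,0,0],[0,0,0]]]'
python3 - <<'E'
from h import *
go(561.4,241.2,53,95)
s=snapshot("side");cv2.imwrite("pics/e.png",cv2.resize(s["color"][120:270,230:430,::-1],None,fx=3.5,fy=3.5))
E
```

```text
clock: 11.3
tool_pos: [0.564, 0.0704, 0.133]
orientation: [-179.9, 0.0, 96.8]
force: [0.8, -0.2, -0.9]
opening: 0.0121
clock: 11.72
tool_pos: [0.5595, 0.243, 0.1328]
orientation: [-179.9, 0.1, 96.9]
force: [0.7, 0.1, -0.9]
opening: 0.012
clock: 12.13
tool_pos: [0.5596, 0.2401, 0.0767]
orientation: [-179.8, 0.1, 95.1]
force: [0.2, 1.3, -0.2]
opening: 0.012
clock: 12.38
tool_pos: [0.5612, 0.2411, 0.0795]
orientation: [179.9, -0.1, 95.1]
force: [-0.0, 0.1, -0.9]
opening: 0.0119
from [561.2 241.1  79.5] [ 1.799e+02 -1.000e-01  9.510e+01] -> (561.4, 241.2, 53, 95) n 1 shift [0.0003, 0.0006, 0.1327] turn [0.0002, -0.0002, 0.0002] mm 27.0
```

View pics/e.png

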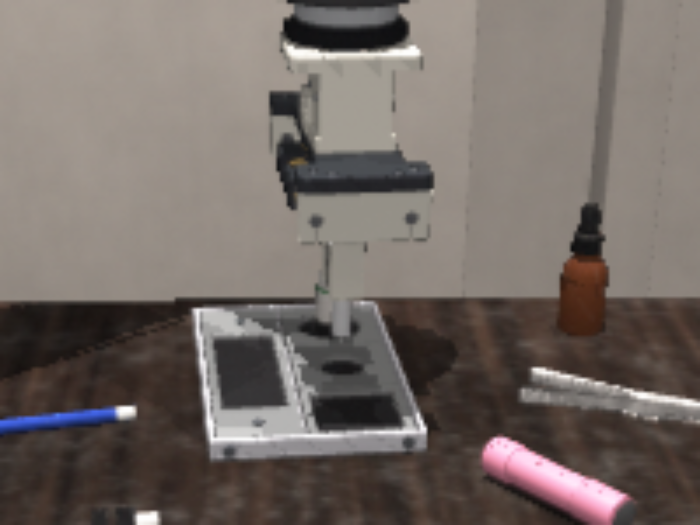

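The objective stands in the large recess at (325,310), and the post hangs at (341,320) above the small recess at (342,367). I'll lower and release it.

```bash

python3 -m handwheel '[[[0,0,0.07],[0,0,0]],[[0,0,0.11],[0,0,0]],[[0,0,0.128],[0,0,0]],[[0,0,0.135],[0,0,0]],[[0,0,0.135],[0,0,0]]]'
python3 -m handwheel '[[[0,0,0],[0,0,0]],[[0,0,0],[0,0,0]],[[0,0,0],[0,0,0]]]'
```

```text
clock: 12.85
tool_pos: [0.5605, 0.2406, 0.0524]
orientation: [-180.0, 0.0, 95.1]
force: [-2.9, -0.4, 7.3]
opening: 0.012
clock: 13.1
tool_pos: [0.5605, 0.2406, 0.0524]
orientation: [-180.0, 0.0, 95.1]
force: [-3.5, -0.6, 7.0]
opening: 0.0118
```

```bash

python3 -m handwheel '[[[0,0,-0.005],[0,0,0]],[[0,0,-0.005],[0,0,0]],[[0,0,-0.005],[0,0,0]],[[0,0,-0.005],[0,0,0]]]' 0.32
python3 -m handwheel '[[[0,0,-0.2],[0,0,0]],[[0,0,-0.4],[0,0,0]],[[0,0,-0.45],[0,0,0]],[[0,0,-0.45],[0,0,0]]]' 
python3 - <<'E'
from h import *
go(429.9,-3.2,130,97.2,2)
E
```

```text
clock: 13.43
tool_pos: [0.5608, 0.2409, 0.0525]
orientation: [180.0, -0.0, 95.1]
force: [-0.5, 0.2, 0.1]
opening: 0.0287
clock: 13.77
tool_pos: [0.5628, 0.2423, 0.1469]
orientation: [179.6, -0.2, 95.1]
force: [-0.4, 0.1, -0.1]
opening: 0.0298
from [562.8 242.3 146.9] [179.6  -0.2  95.1] -> (429.9, -3.2, 130, 97.2) n 2 shift [-0.582, -0.3858, 0.0377] turn [0.0011, -0.0006, -0.0058] mm 280.0
```

```bash

python3 -m handwheel '[[[-0.582,-0.386,0],[0,0,0]],[[-0.582,-0.386,0],[0,0,0]],[[-0.582,-0.386,0],[0,0,0]],[[-0.582,-0.386,0],[0,0,0]],[[-0.582,-0.386,0],[0,0,0]]]' -0.14
python3 -m handwheel '[[[-0.582,-0.386,0],[0,0,0]],[[-0.582,-0.386,0],[0,0,0]],[[-0.582,-0.386,0],[0,0,0]],[[-0.582,-0.386,0],[0,0,0]],[[-0.582,-0.386,0],[0,0,0]]]' -0.14
python3 -m handwheel '[[[0,0,0.2],[0,0,-0.006]],[[0,0,0.2],[0,0,-0.006]],[[0,0,0.2],[0,0,-0.006]],[[0,0,0.2],[0,0,-0.006]]]' 
python3 - <<'E'
from h import *
go(429.9,-3.2,23,97.2)
s=snapshot("side");cv2.imwrite("pics/f.png",cv2.resize(s["color"][150:330,200:440,::-1],None,fx=3,fy=3))
E
```

```text
clock: 14.18
tool_pos: [0.4916, 0.1151, 0.1421]
orientation: [-179.9, 0.0, 94.9]
force: [1.3, -0.3, -0.8]
opening: 0.0495
clock: 14.6
tool_pos: [0.4255, -0.0068, 0.1422]
orientation: [-180.0, -0.0, 94.9]
force: [0.4, 0.6, 0.3]
opening: 0.05
clock: 14.93
tool_pos: [0.4283, -0.0041, 0.1031]
orientation: [-180.0, 0.0, 97.2]
force: [-0.8, -0.2, -0.5]
opening: 0.0498
from [428.3  -4.1 103.1] [-180.     0.    97.2] -> (429.9, -3.2, 23, 97.2) n 1 shift [0.0039, 0.0088, 0.4005] turn [-0.0, 0.0001, 0.0001] mm 80.0
```

View pics/f.png

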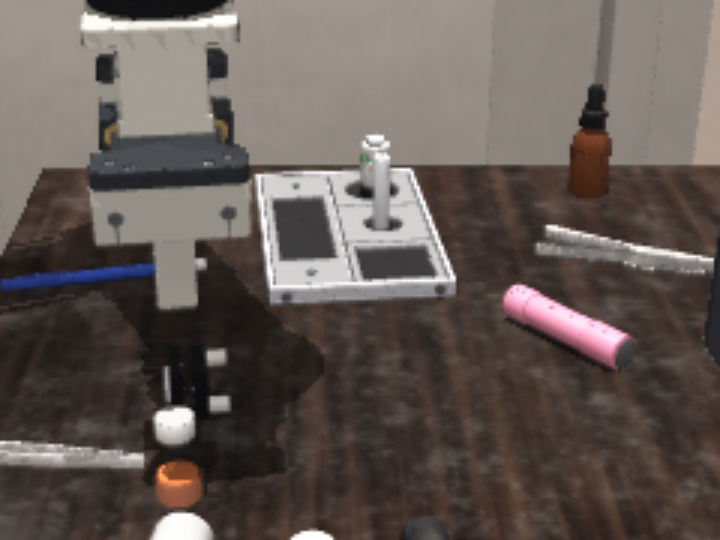

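The objective (375,165) and the post (381,195) stand upright in their recesses. The gripper is above the mount (190,380), so I'll descend and grip.

```bash

python3 -m handwheel '[[[0.004,0.009,0.15],[0,0,0]],[[0.004,0.009,0.3],[0,0,0]],[[0.004,0.009,0.39],[0,0,0]],[[0.004,0.009,0.4],[0,0,0]],[[0.004,0.009,0.4],[0,0,0]]]' 
python3 -m handwheel '[[[0,0,0],[0,0,0]],[[0,0,0],[0,0,0]],[[0,0,0],[0,0,0]],[[0,0,0],[0,0,0]],[[0,0,0],[0,0,0]]]' 1
python3 -m handwheel '[[[0,0,0],[0,0,0]],[[0,0,0],[0,0,0]],[[0,0,0],[0,0,0]],[[0,0,0],[0,0,0]]]' 1
python3 -m handwheel '[[[0,0,-0.15],[0,0,0]],[[0,0,-0.35],[0,0,0]],[[0,0,-0.6],[0,0,0]],[[0,0,-0.6],[0,0,0]],[[0,0,-0.6],[0,0,0]]]'
```

```text
clock: 15.4
tool_pos: [0.4294, -0.0034, 0.0227]
orientation: [-179.9, 0.0, 97.2]
force: [-0.3, 0.2, 0.9]
opening: 0.0496
clock: 15.82
tool_pos: [0.4301, -0.0031, 0.0238]
orientation: [179.9, -0.0, 97.3]
force: [-2.3, 0.3, 8.4]
opening: 0.034
clock: 16.15
tool_pos: [0.4301, -0.0032, 0.0237]
orientation: [179.9, -0.0, 97.3]
force: [-2.8, 2.1, 9.0]
opening: 0.0335
clock: 16.57
tool_pos: [0.4312, -0.0028, 0.1465]
orientation: [179.5, -0.1, 97.2]
force: [0.2, 0.1, -1.7]
opening: 0.034
```

```bash
python3 -c "
from h import *
go(562.2,172.7,140,95,2)"
```

```text
from [431.2  -2.8 146.5] [ 1.795e+02 -1.000e-01  9.720e+01] -> (562.2, 172.7, 140, 95) n 2 shift [0.3939, 0.38, 0.0202] turn [0.0013, -0.0004, 0.0062] mm 219.0
```

```bash

python3 -m handwheel '[[[0.2,0.19,0],[0,0,0]],[[0.4,0.38,0],[0,0,0]],[[0.6,0.57,0],[0,0,0]],[[0.76,0.73,0],[0,0,0.006]],[[0.788,0.76,0],[0,0,0.006]]]'
python3 -m handwheel '[[[0,0,0.15],[0,0,0]],[[0,0,0.3],[0,0,0]],[[0,0,0.38],[0,0,0]],[[0,0,0.38],[0,0,0]],[[0,0,0.38],[0,0,0]]]'
python3 -m handwheel '[[[0,0,0],[0,0,0]],[[0,0,0],[0,0,0]],[[0,0,0],[0,0,0]]]'
python3 -c "
from h import *
go(562.2,172.7,33,95)
s=snapshot('side');cv2.imwrite('pics/g.png',cv2.resize(s['color'][120:270,230:430,::-1],None,fx=3.5,fy=3.5))"
```

```text
clock: 16.98
tool_pos: [0.5538, 0.1648, 0.1415]
orientation: [-179.9, 0.0, 94.9]
force: [0.6, -0.4, 0.1]
opening: 0.0337
clock: 17.4
tool_pos: [0.5527, 0.1627, 0.0652]
orientation: [-179.8, 0.1, 95.1]
force: [0.1, 0.2, -0.9]
opening: 0.0335
clock: 17.65
tool_pos: [0.5543, 0.1638, 0.068]
orientation: [179.9, -0.1, 95.1]
force: [1.0, 0.2, -0.9]
opening: 0.0337
from [554.3 163.8  68. ] [ 1.799e+02 -1.000e-01  9.510e+01] -> (562.2, 172.7, 33, 95) n 1 shift [0.0407, 0.0427, 0.1751] turn [0.0004, -0.0002, 0.0002] mm 37.0
```

View pics/g.png

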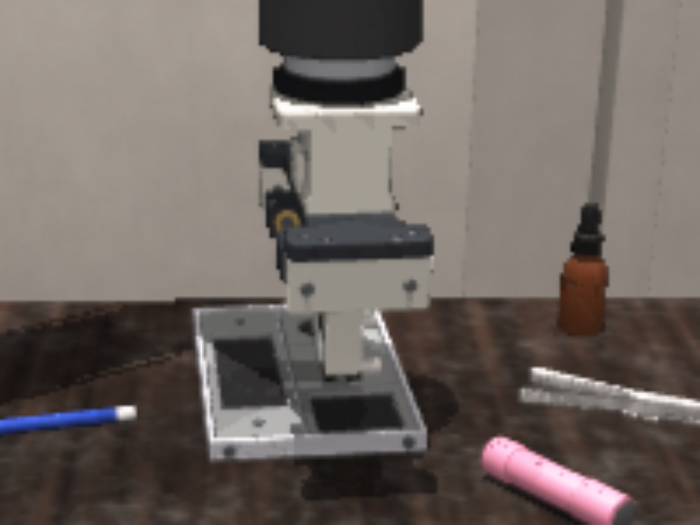

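The mount is held above the square recess at (355,410), with its bottom edge showing under the finger at (343,377). I'll correct sideways, then lower.

```bash

python3 -m handwheel '[[[0.041,0.043,0.03],[0,0,0]],[[0.041,0.043,0.09],[0,0,0]],[[0.041,0.043,0.14],[0,0,0]],[[0.041,0.043,0.165],[0,0,0]],[[0.041,0.043,0.17],[0,0,0]]]'
python3 -m handwheel '[[[0,0,0.004],[0,0,0]],[[0,0,0.004],[0,0,0]],[[0,0,0.004],[0,0,0]]]'
```

```text
clock: 18.12
tool_pos: [0.5611, 0.1722, 0.0317]
orientation: [-179.9, 0.0, 95.1]
force: [-3.3, 0.8, 7.6]
opening: 0.0336
clock: 18.37
tool_pos: [0.5614, 0.1723, 0.0317]
orientation: [-180.0, 0.0, 95.1]
force: [-0.8, -0.8, 0.1]
opening: 0.0335
```

```bash

python3 -m handwheel '[[[0,0,-0.004],[0,0,0]],[[0,0,-0.004],[0,0,0]],[[0,0,-0.004],[0,0,0]],[[0,0,-0.004],[0,0,0]]]' -0.09
python3 -m handwheel '[[[0,0,-0.2],[0,0,0]],[[0,0,-0.4],[0,0,0]],[[0,0,-0.6],[0,0,0]],[[0,0,-0.6],[0,0,0]]]' 
python3 - <<'E'
from h import *
go(571.7,-194.1,140,95,2)
go(571.7,-194.1,100,187.6,1,(571.7,-194.1,140,95))
E
```

```text
clock: 18.7
tool_pos: [0.5616, 0.1724, 0.0326]
orientation: [180.0, -0.0, 95.1]
force: [0.3, -0.4, 0.2]
opening: 0.0467
clock: 19.03
tool_pos: [0.5656, 0.1742, 0.1611]
orientation: [179.3, -0.2, 95.2]
force: [0.5, 1.1, 1.3]
opening: 0.0476
from [565.6 174.2 161.1] [179.3  -0.2  95.2] -> (571.7, -194.1, 140, 95) n 2 shift [-0.9186, -0.0682, 0.0481] turn [0.0019, -0.0007, 0.0005] mm 369.0
from [ 571.7 -194.1  140. ] [180   0  95] -> (571.7, -194.1, 100, 187.6) n 1 shift [0.0, -0.0, 0.2] turn [0.0, 0.0, -0.2572] mm 40.0
```

```bash

python3 -m handwheel '[[[-0.92,-0.068,0],[0,0,0]],[[-0.92,-0.068,0],[0,0,0]],[[-0.92,-0.068,0],[0,0,0]],[[-0.92,-0.068,0],[0,0,0]],[[-0.92,-0.068,0],[0,0,0]]]'
python3 -m handwheel '[[[-0.92,-0.068,0],[0,0,0]],[[-0.92,-0.068,0],[0,0,0]],[[-0.92,-0.068,0],[0,0,0]],[[-0.92,-0.068,0],[0,0,0]],[[-0.92,-0.068,0],[0,0,0]]]'
python3 -m handwheel '[[[0,0,0],[0,0,-0.09]],[[0,0,0],[0,0,-0.09]],[[0,0,0],[0,0,-0.09]],[[0,0,0],[0,0,-0.09]],[[0,0,0],[0,0,-0.09]]]'
python3 -m handwheel '[[[0,0,0],[0,0,-0.09]],[[0,0,0],[0,0,-0.09]],[[0,0,0],[0,0,-0.09]],[[0,0,0],[0,0,-0.09]],[[0,0,0],[0,0,-0.09]]]'
python3 -m handwheel '[[[0,0,0],[0,0,-0.077]],[[0,0,0],[0,0,-0.077]],[[0,0,0],[0,0,-0.077]],[[0,0,0],[0,0,-0.077]],[[0,0,0],[0,0,-0.077]]]'
python3 - <<'E'
from h import *
go(571.7,-194.1,90,187.6)
s=snapshot("side");cv2.imwrite("pics/i.png",cv2.resize(s["color"][170:390,220:460,::-1],None,fx=2.7,fy=2.7))
E
```

```text
clock: 19.45
tool_pos: [0.5634, -0.0158, 0.1525]
orientation: [-180.0, 0.0, 95.0]
force: [-0.1, 0.9, -0.3]
opening: 0.0473
clock: 19.87
tool_pos: [0.5664, -0.2006, 0.1524]
orientation: [-180.0, 0.0, 94.9]
force: [0.1, 0.7, 0.3]
opening: 0.0476
clock: 20.28
tool_pos: [0.5668, -0.1968, 0.1524]
orientation: [180.0, 0.0, 127.8]
force: [-0.3, 0.8, -0.1]
opening: 0.0477
clock: 20.7
tool_pos: [0.5668, -0.1966, 0.1524]
orientation: [180.0, 0.0, 160.3]
force: [0.2, -0.0, 0.7]
opening: 0.0475
clock: 21.12
tool_pos: [0.5669, -0.1966, 0.1524]
orientation: [-180.0, 0.0, -172.1]
force: [-0.9, -0.3, -0.3]
opening: 0.0482
from [ 566.9 -196.6  152.4] [-180.     0.  -172.1] -> (571.7, -194.1, 90, 187.6) n 1 shift [-0.0255, 0.0093, 0.3123] turn [-0.0, 0.0, 0.0008] mm 63.0
```

View pics/i.png

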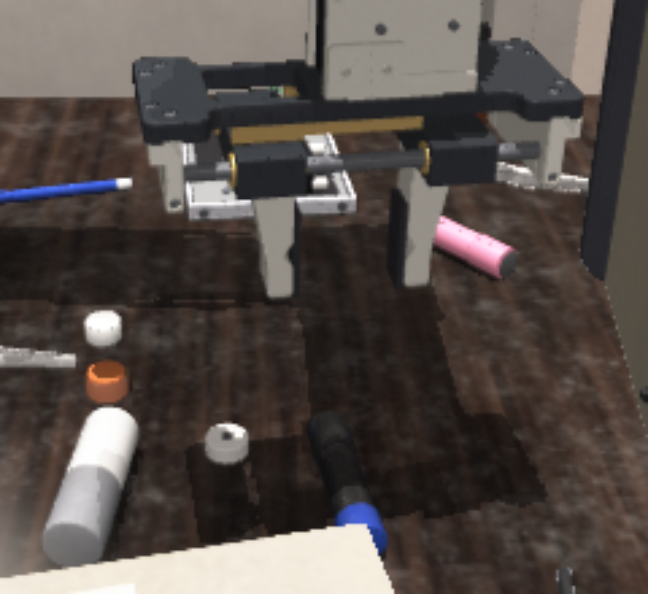

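The torch lies at (345,480), below and between the fingers, clear of the white ring at (227,443). I'll descend and grip.

```bash

python3 -m handwheel '[[[-0.0255,0.009,0.2],[0,0,0]],[[-0.0255,0.009,0.4],[0,0,0]],[[-0.0255,0.009,0.55],[0,0,0]],[[-0.0255,0.009,0.63],[0,0,0]],[[-0.0255,0.009,0.65],[0,0,0]]]' 
python3 -m handwheel '[[[0,0,0],[0,0,0]],[[0,0,0],[0,0,0]],[[0,0,0],[0,0,0]]]'
```

```text
clock: 21.58
tool_pos: [0.5693, -0.194, 0.0189]
orientation: [179.9, -0.3, -172.7]
force: [-0.7, 0.2, 0.1]
opening: 0.048
clock: 21.83
tool_pos: [0.573, -0.1943, 0.0242]
orientation: [-180.0, 0.2, -172.5]
force: [-0.2, 0.5, 0.7]
opening: 0.0479
```

```bash

python3 -m handwheel '[[[0.004,0,0.015],[0,0,0]],[[0.004,0,0.015],[0,0,0]],[[0.004,0,0.015],[0,0,0]]]'
python3 -m handwheel '[[[0,0,0],[0,0,0]],[[0,0,0],[0,0,0]],[[0,0,0],[0,0,0]],[[0,0,0],[0,0,0]],[[0,0,0],[0,0,0]]]' 1
python3 -m handwheel '[[[0,0,0],[0,0,0]],[[0,0,0],[0,0,0]],[[0,0,0],[0,0,0]],[[0,0,0],[0,0,0]],[[0,0,0],[0,0,0]]]' 1
python3 -m handwheel '[[[0,0,-0.15],[0,0,0]],[[0,0,-0.35],[0,0,0]],[[0,0,-0.6],[0,0,0]],[[0,0,-0.6],[0,0,0]],[[0,0,-0.6],[0,0,0]]]'
python3 - <<'E'
from h import *
go(498.9,235.6,140,184.9,3)
s=snapshot("side");cv2.imwrite("pics/j.png",cv2.resize(s["color"][130:370,220:460,::-1],None,fx=2.5,fy=2.5))
E
```

```text
clock: 22.08
tool_pos: [0.5711, -0.1943, 0.0202]
orientation: [-180.0, 0.1, -172.4]
force: [-0.0, 0.9, -1.0]
opening: 0.0474
clock: 22.5
tool_pos: [0.5709, -0.1943, 0.0195]
orientation: [-180.0, 0.0, -172.4]
force: [-0.9, 0.6, 0.9]
opening: 0.0212
clock: 22.92
tool_pos: [0.571, -0.1943, 0.0195]
orientation: [-180.0, 0.0, -172.4]
force: [-0.5, 0.0, 0.9]
opening: 0.0212
clock: 23.33
tool_pos: [0.5732, -0.1945, 0.1438]
orientation: [-179.9, 0.4, -172.4]
force: [0.5, -1.0, -1.3]
opening: 0.0211
from [ 573.2 -194.5  143.8] [-179.9    0.4 -172.4] -> (498.9, 235.6, 140, 184.9) n 3 shift [0.0277, 0.727, 0.0049] turn [-0.0002, 0.0012, 0.0075] mm 437.0
```

View pics/j.png

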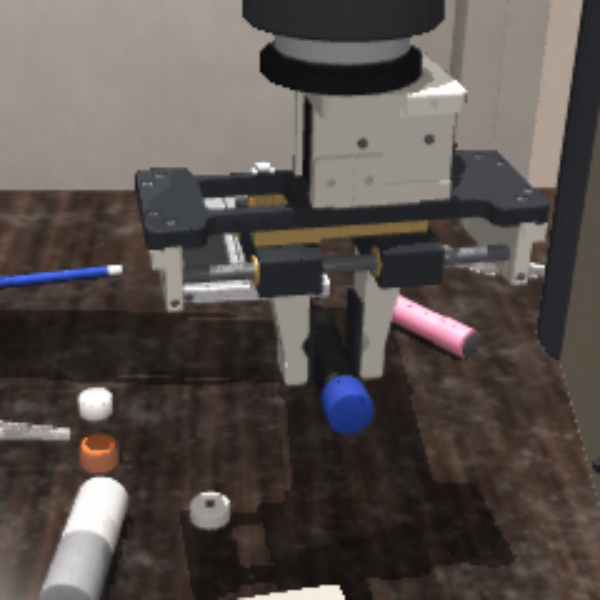

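The torch is held near its middle, with the blue cap at (348,405), and is level. I'll carry it to the slot.

```bash

python3 -m handwheel '[[[0.005,0.12,0],[0,0,0]],[[0.01,0.28,0],[0,0,0]],[[0.016,0.43,0],[0,0,0]],[[0.022,0.58,0],[0,0,0]],[[0.028,0.727,0],[0,0,0]]]'
python3 -m handwheel '[[[0.005,0.15,0],[0,0,0]],[[0.01,0.3,0],[0,0,0]],[[0.016,0.44,0],[0,0,0]],[[0.022,0.59,0],[0,0,0]],[[0.028,0.727,0],[0,0,0]]]'
python3 -m handwheel '[[[0.005,0.15,0],[0,0,0]],[[0.01,0.3,0],[0,0,0]],[[0.016,0.44,0],[0,0,0]],[[0.022,0.59,0],[0,0,0]],[[0.028,0.7,0],[0,0,0]]]'
python3 -m handwheel '[[[0,0,0.1],[0,0,0.0075]],[[0,0,0.25],[0,0,0.0075]],[[0,0,0.32],[0,0,0.0075]],[[0,0,0.32],[0,0,0.0075]],[[0,0,0.32],[0,0,0.0075]]]'
python3 -m handwheel '[[[0,0,0],[0,0,0]],[[0,0,0],[0,0,0]],[[0,0,0],[0,0,0]]]'
python3 - <<'E'
from h import *
go(498.9,235.6,30,184.9)
s=snapshot("side");cv2.imwrite("pics/k.png",cv2.resize(s["color"][120:270,230:430,::-1],None,fx=3.5,fy=3.5))
E
```

```text
clock: 23.8
tool_pos: [0.5446, -0.0498, 0.1378]
orientation: [180.0, -0.2, -172.5]
force: [0.7, -0.0, -0.3]
opening: 0.0212
clock: 24.22
tool_pos: [0.52, 0.0936, 0.1379]
orientation: [-180.0, -0.1, -172.4]
force: [0.4, -0.1, -0.9]
opening: 0.021
clock: 24.63
tool_pos: [0.4962, 0.2321, 0.1379]
orientation: [-179.9, -0.1, -172.4]
force: [-0.2, -0.8, -0.1]
opening: 0.0211
clock: 25.05
tool_pos: [0.4965, 0.2297, 0.074]
orientation: [-179.9, -0.2, -175.1]
force: [0.7, -1.6, -0.2]
opening: 0.021
clock: 25.3
tool_pos: [0.4979, 0.2309, 0.0765]
orientation: [179.9, 0.1, -175.1]
force: [-0.2, -0.9, -0.1]
opening: 0.0213
from [497.9 230.9  76.5] [ 1.799e+02  1.000e-01 -1.751e+02] -> (498.9, 235.6, 30, 184.9) n 1 shift [-0.0065, 0.0229, 0.2327] turn [0.0002, 0.0002, -0.0001] mm 47.0
```

View pics/k.png

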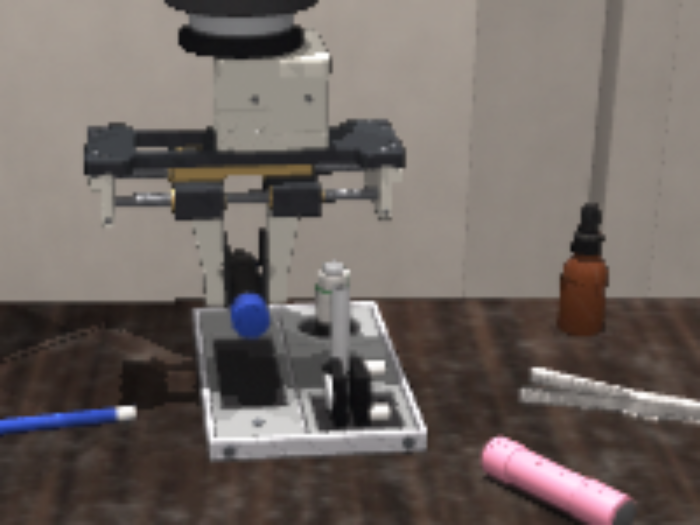

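The objective, post and mount (350,390) all stand in their recesses. The torch is above the slot at (247,290), so I'll lower it.

```bash

python3 -m handwheel '[[[-0.0065,0.023,0.05],[0,0,0]],[[-0.0065,0.023,0.12],[0,0,0]],[[-0.0065,0.023,0.18],[0,0,0]],[[-0.0065,0.023,0.22],[0,0,0]],[[-0.0065,0.023,0.232],[0,0,0]]]'
python3 -m handwheel '[[[0,0,0.002],[0,0,0]],[[0,0,0.004],[0,0,0]],[[0,0,0.004],[0,0,0]]]'
```

```text
clock: 25.77
tool_pos: [0.4976, 0.2348, 0.0275]
orientation: [-179.9, -0.1, -175.1]
force: [-0.2, -0.1, 0.9]
opening: 0.0207
clock: 26.02
tool_pos: [0.4986, 0.2355, 0.0287]
orientation: [180.0, 0.0, -175.1]
force: [-0.2, -0.4, -1.4]
opening: 0.0213
```

```bash

python3 -m handwheel '[[[0,0,0.003],[0,0,0]],[[0,0,0.006],[0,0,0]],[[0,0,0.006],[0,0,0]],[[0,0,0.006],[0,0,0]]]'
python3 -m handwheel '[[[0,0,0],[0,0,0]],[[0,0,0],[0,0,0]],[[0,0,0],[0,0,0]],[[0,0,0],[0,0,0]]]' 0.22
python3 -m handwheel '[[[0,0,-0.15],[0,0,0]],[[0,0,-0.35],[0,0,0]],[[0,0,-0.6],[0,0,0]],[[0,0,-0.6],[0,0,0]],[[0,0,-0.6],[0,0,0]]]'
python3 -m handwheel '[[[0,-0.2,0],[0,0,0]],[[0,-0.4,0],[0,0,0]],[[0,-0.6,0],[0,0,0]],[[0,-0.8,0],[0,0,0]],[[0,-1,0],[0,0,0]]]'
python3 -m handwheel '[[[0,-0.2,0],[0,0,0]],[[0,-0.4,0],[0,0,0]],[[0,-0.6,0],[0,0,0]],[[0,-0.8,0],[0,0,0]],[[0,-0.8,0],[0,0,0]]]'
python3 -m handwheel '[[[0,-0.2,0],[0,0,0]],[[0,-0.4,0],[0,0,0]],[[0,-0.6,0],[0,0,0]],[[0,-0.6,0],[0,0,0]],[[0,-0.6,0],[0,0,0]]]'
python3 - <<'E'
from h import *
a=snapshot("top");b=snapshot("side")
A=cv2.resize(a["color"][215:325,190:480,::-1],(780,296));B=cv2.resize(b["color"][150:310,200:460,::-1],(488,300))
im=np.zeros((600,780,3),np.uint8);im[:296]=A;im[300:,:488]=B;cv2.imwrite("pics/l.png",im)
blobs(a,.020,.09,(195,225,480,320),6)
E
```

```text
clock: 26.35
tool_pos: [0.4985, 0.2355, 0.0275]
orientation: [180.0, 0.0, -175.1]
force: [-0.7, 0.6, 1.8]
opening: 0.0207
clock: 26.68
tool_pos: [0.4993, 0.2358, 0.0276]
orientation: [179.9, 0.1, -175.1]
force: [4.5, -0.2, 3.0]
opening: 0.0331
clock: 27.1
tool_pos: [0.4996, 0.2365, 0.1508]
orientation: [179.8, 0.3, -175.1]
force: [-0.2, 0.2, -0.1]
opening: 0.0339
clock: 27.52
tool_pos: [0.5141, 0.0342, 0.146]
orientation: [-180.0, -0.1, -175.1]
force: [1.1, 0.7, 0.4]
opening: 0.0342
clock: 27.93
tool_pos: [0.5277, -0.1288, 0.1456]
orientation: [-180.0, -0.2, -175.4]
force: [0.2, 0.3, 0.0]
opening: 0.0344
clock: 28.35
tool_pos: [0.5379, -0.2447, 0.1452]
orientation: [179.9, -0.2, -175.3]
force: [-1.1, 1.0, -1.6]
opening: 0.0341
px [275.4 246.8] n 219 mean [0.5643 0.1725 0.0381] zmax 0.0476 rect [567.9 172. ] [39.7 33.5] 3.7
px [215.3 250.8] n 131 mean [0.556  0.3054 0.0487] zmax 0.0631 rect [558.1 307.5] [23.4 23.8] 41.3
px [244.8 248.3] n 54 mean [0.5588 0.2387 0.0562] zmax 0.0719 rect [560.4 239.6] [13.  11.8] 4.7
px [247.9 277.2] n 433 mean [0.4978 0.235  0.0297] zmax 0.042 rect [498.9 235.5] [23.8 98.7] 4.9
```

View pics/l.png

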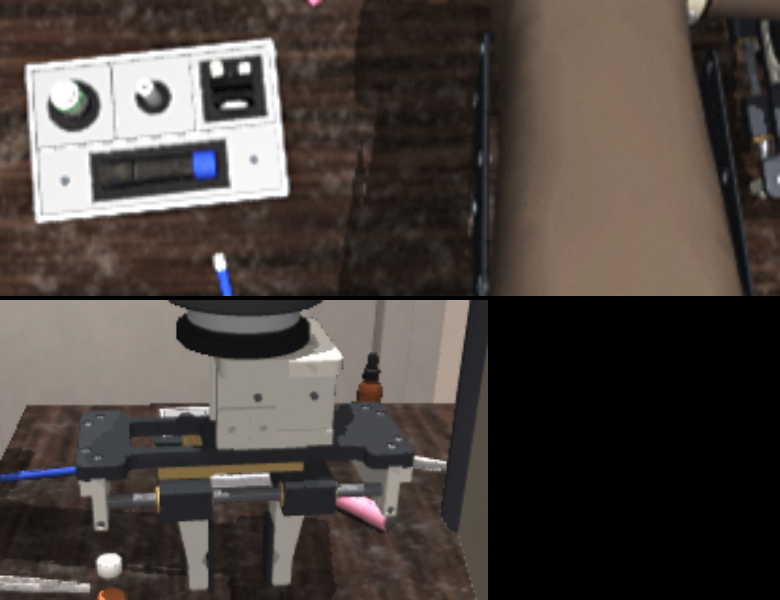

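All four are in their recesses: objective (70,97), post (150,95), mount (235,90), torch (160,170). The torch's top height needs one more check for seating.

```bash

python3 -m handwheel '[[[0,0,-0.3],[0,0,0]],[[0,0,-0.3],[0,0,0]],[[0,0,-0.3],[0,0,0]],[[0,0,-0.3],[0,0,0]],[[0,0,-0.3],[0,0,0]]]'
python3 - <<'E'
from h import *
a=snapshot("top");s0=dict(np.load("top0.npz"))
def prof(s,c,yaw):
    w=world(s);t=np.radians(yaw);r=w[...,:2]-np.array(c)/1000;x=r@[np.cos(t),np.sin(t)];y=r@[-np.sin(t),np.cos(t)]
    return [round(1000*np.median(w[...,2][(abs(x)<.005)&(y>l)&(y<l+.02)]),1) for l in np.arange(-.05,.05,.02)]
print("before",prof(s0,(571.7,-194.1),7.6),"now",prof(a,(498.9,235.5),4.9))
def top(s,c,r): 
    w=world(s);m=np.linalg.norm(w[...,:2]-np.array(c)/1000,axis=-1)<r;return round(1000*np.percentile(w[m][:,2],85),1)
for n,c0,c1,r in(("obj",(580,7.5),(557,308),.007),("post",(569.4,-101.7),(560.5,240),.005),("mount",(423.5,-4),(553.5,171.5),.006)): print(n,top(s0,c0,r),top(a,c1,r))
b=snapshot("side");p=dict(np.load("side0.npz"))
for n,c in(("vial",(433.5,-94,25)),("tube",(436.9,-197,25))):
    u,v=proj(p,np.array(c)/1000)[0].astype(int);print(n,np.abs(b["color"][v-8:v+9,u-12:u+13].astype(int)-p["color"][v-8:v+9,u-12:u+13]).mean().round(1))
E
```

```text
clock: 28.87
tool_pos: [0.5388, -0.2416, 0.2065]
orientation: [180.0, -0.0, -175.0]
force: [-0.2, 0.5, 0.5]
opening: 0.0341
before [np.float64(24.7), np.float64(22.7), np.float64(24.1), np.float64(24.6), np.float64(23.3)] now [np.float64(32.5), np.float64(32.1), np.float64(31.2), np.float64(32.3), np.float64(32.6)]
obj 52.8 61.4
post 64.9 71.1
mount 36.5 42.8
vial 10.1
tube 14.4
```

All four sit about 8 mm higher than on the desk, and the torch is level. I'm handing in.

```bash
python3 -c "
from plant import *
print(close_job())"
```

```text
the job is handed in; nothing more can be done
None
```

All four kit items are in the tray, placed in the order asked: objective, post, mount, torch. I handed in at about 29 s of the 106 s allowed, with the gripper empty and well clear.

- **Position:** the last top view puts every item within about 3 mm of its recess centre. The torch is parallel to the slot (4.9° against about 4.9°).
- **Seating:** the tops rose by 8.6 mm (objective), 6.2 mm (post), 6.3 mm (mount) and 7–9 mm along the torch, which is level. The expected rise is 8 mm. The post and mount readings are about 2 mm low, which I took as depth noise. All four showed floor contact as they were set down.
- **Objective:** it was kept upright throughout.
- **Forces:** the highest wrist-force component I read was about 9 N, against the 120 N limit.
- **Vial and tube:** I never reached for either. My final side-view check compared image patches and showed small brightness changes (10 for the vial, 14 for the tube, out of 255). I put these down to the arm's shadow, but did not re-measure their positions.

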